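# Jog the fastener counter by its bayonet hopper lid

## Robot

A 6-joint arm with a two-finger parallel gripper is mounted at the origin on the work surface. World frame = base frame: x ahead of the robot, y to its left, z up, the work surface at z = 0. Lengths are in mm, angles in rad, forces in N, time in s.
With the tool pointing down it reaches from about 350 to 875 mm from the base axis. Payload 4.2 kg.
Tool frame: the origin (TCP) lies between the finger pads; the fingertips stand 8 mm ahead of it and the grasp point (between the pads) lies 11 mm behind it; z points along the fingers, y is the line along which they close (so a half turn about z gives the same grasp; the last joint's range is limited). The gripper opens to 85 mm and grips with 20 to 120 N. Pads are 22 mm wide; open, the fingers measure 114 mm over their backs; the gripper's body (76 mm by 85 mm) begins 54 mm behind the grasp point. The pads swing forward as they close: fully open they stand 13 mm farther back than shut.
Start: joints at [-1.042, 0.385, 0.008, 0, -1.194, -0.259], TCP at [166.603, -602.364, 239.312] pointing down, gripper open.
Joint ranges: [-3.14, 3.14], [-1.21, 2.06], [-1.07, 1.41], [-3.16, 2.05], [-2.99, -0.16], [-3.1, 3.1]. Speed limits (rad/s): [2.79, 2.79, 3.14, 3.14, 3.14, 3.14].

## Interface

Orientations are given as a unit quaternion [x, y, z, w].
In Python, from bench import read_state, get_image, camera_params, job_done gives the robot as it stands.
- The arm moves only by the tool drive_tool, never from a script. Its argument "moves" is a list that holds one entry, the list of rows, each a list of 7 numbers: the shift along the tool's x, y, z in m, then the turn, a rotation vector about the tool's x, y, z in rad, then the closure in counts, from 0 (fully open) to 255 (shut). A call has 1 to 8 rows; each row shifts and turns the commanded pose from where the row before left it, along the tool's axes as they then stand; what a row does not reach is not made up. A row lasts 1/12 s, in which the tool goes at most 41.7 mm and 7.16 degrees, less where a joint would pass 70% of its speed; a pose out of reach is approached as far as the arm can. A call is refused whole if a number of a shift passes 0.0417 or a number of a turn 0.125, either way. A call with a gripper value outside its range is refused whole. The fingers move at their own pace and stop on an object; the grip force is fixed at half the most. Time passes only in rows, so rows that do not move let the fingers close. It gives the time, the measured TCP pose, the force and the opening at its end, in the units of the state.
- read_state(): the state, without advancing time (a new reading comes with each control period).
- get_image(name): name is "scene" or "top" or "wrist"; returns the picture (384x512x3 uint8, blue, green, red); there is no depth.
- camera_params(name): a dict with "mtx" (3x3 intrinsics, pixels), "extrinsics" (4x4, takes a point from camera to world coordinates). Camera axes: x right, y up, looking along -z (the intrinsics and any distortion apply to the point x, -y, -z); pixel columns grow to the right and rows downward; lengths in mm; the calibration is good to about 2 mm. The wrist camera is an equidistant fisheye: a pixel r from the principal point sees the ray r / f radians off the axis. A picture is of the moment at which its call begins: read the wrist's pose just before it. camera_params takes no time and is no camera call; for the wrist camera it gives the pose at the moment of the call.
- job_done(): hands the job in, once; it reports no verdict.
The state is a dict: "clock": time; "joints": joint angles; "joint_vel": joint speeds; "joint_efforts": joint torques, N m; "position": TCP position; "ee_rot": TCP orientation; "contact_force": force on the tool from outside, world axes, zero at the start; "wrist_torque": the same for the moment, N m; "gripper_width": finger opening in mm.
Only numpy, scipy, OpenCV 4.12 (cv2) and the standard library are available. Lean on these libraries where they do the work, as an engineer would, in place of code of your own. Each camera call takes 0.05 s, during which the arm holds its last target. There are 200 camera calls.

## Task

Push the tail of the small pivot lever on the fastener counter down so that its keeper arm swings right up clear of the hopper mouth, then fit the bar-handled bayonet lid into the mouth, lugs through the slots until it sits down on the rim. Twist it clockwise against its spring until its bar points at the raised rib halfway to the lock, never so far that the lock clicks, and finish still gripping the lid there, because it springs back if let go. Leave everything else on the counter where it is.

Things in the scene. Friction and masses are not known exactly. Their poses are not given: they have to be found in the camera images.
- machine: Fastener counter fixed to the counter top: grey housing 200 x 240 mm, 66 mm high, chute on its -x side, round upright hopper (82 mm diameter) on top. Origin: on the work surface under the hopper's axis, z up. In its own axes: the mouth's entry slots lie at +x and -x, the small lever at +y. Place and yaw (up to 0.5 rad) vary.
- mouth (a point): Centre of the hopper's mouth at the rim's flat top, 130 mm above the work surface. Opening 53 mm in diameter; two slots 17 mm wide, opposite each other along the machine's x, widen it to 72 mm. The rim is 5 mm thick; beneath it the lugs have room to turn, clockwise only. A skirt of 114 mm diameter lies 10 mm below the rim.
- rib (a point): Outer end of one of the two raised ribs that mark the jog position, on the skirt 56 mm from the hopper's axis, 45 deg clockwise (from above) of the slot at machine +x; the other rib is opposite. A round stud at machine -y marks the lock, 90 deg clockwise of the slot.
- pivot (a point): Axle of the small lever, 85 mm from the hopper's axis towards the machine's +y, 142 mm above the work surface; it runs along the machine's x. The bracket under it is 34 mm wide along x, 20 mm along y.
- keeper (a joint): Angle of the small lever, rad, growing as its tail is pushed down. At the start 0 to 0.12: the keeper arm (60 mm long, end pad 22 mm across) lies level over the mouth, 5 mm above the rim, in the lid's way. 1.35 at its stop: arm up, its end 205 mm above the work surface, clear. Takes about 2 N at the tail; stays where it is left.
- tail (a point): Middle of the lever's black tail paddle (24 mm along the axle, 22 mm long, 7 mm thick), 41 mm from the axle. It first rises outwards (machine +y) at 40 deg, at the stop it falls at 37 deg. Closed fingertips pressed straight down 34 mm outward of the axle, to 20 mm below the axle's height, swing it to about its stop; nothing is beneath within 50 mm.
- lid: Bayonet lid, grey plastic, 0.12 kg, upright, on the right. Origin: centre of its underside. Plug 48 mm diameter, 13 mm high; at its foot two lugs 12 mm wide, 6 mm high, along its x, 64 mm across, hidden by the flange (76 mm diameter, z 13 to 19 mm). Bar grip on top along x, over the lugs: 54 mm long, 14 mm thick, z 19 to 47 mm. Same after half a turn. Fitted, its origin is 13 mm below the rim.
- spring_ring (a joint): Turn of the ring in the hopper that the lugs push clockwise, rad, 0 at rest. The lid turns about 0.09 rad before the lugs meet it, so it reads about 0.70 with the bar at the ribs. Spring moment 0.05 Nm at 0, 0.12 Nm at the ribs. The lock starts to resist at a lid turn of about 1.15 rad; past 1.25 it has clicked.
- cap: Look-alike, not wanted: plain grey slip-on cap, 76 mm diameter, 40 mm high, with a round knob of 28 mm diameter and no lugs, at the other of the two spots. Origin: centre of underside.
- bin: Bystander: open blue parts bin of small nuts, 170 x 100 x 75 mm. Origin: centre of underside.
- carton: Bystander: closed cardboard carton, 110 x 80 x 60 mm. Origin: centre of underside.
- jar: Bystander: jar, 70 mm diameter, 100 mm high. Origin: centre of underside.
- wrench: Bystander: steel wrench lying flat, 170 mm long.
- dome_nut: Bystander: large steel dome nut, 32 mm diameter, 27 mm high. Origin: centre of underside.
- spray_can: Bystander: spray can, 64 mm diameter, 190 mm high. Origin: centre of underside.
Mind the look-alikes: they are no part of the job. What is shaped like the lid but pink or yellow is not meant.

How it is judged (in metres and radians):
On the way, in this order (a step that is already met when the one before it is completed fails the run):
1. the keeper arm is swung up clear of the mouth (lever past 1.0 rad) (value of joint keeper above 1 rad), for 0.1 s.
2. the lid sits on the rim with its lugs through the slots (z of lid in the frame of mouth between -0.017 and -0.0105 m and horizontal distance between lid and mouth below 0.005 m and angle between lid's own z axis and vertical below 0.12 rad), for 0.1 s.
At the end, for the whole second after the job is handed in: Lever past 1.0 rad; lid on the rim (lifted under 2.5 mm, within 5 mm of the mouth centre, tilt under 0.12 rad), held still by the fingers (over 2 N), its bar within 0.2 rad of the ribs (0.785 rad clockwise of the slots), spring ring at 0.45 to 0.95 rad (all of step 2 and value of joint keeper above 1 rad and angle between the x axis of lid and the x axis of machine, either way round between 0.585 and 0.985 rad and value of joint spring_ring between 0.45 and 0.95 rad and angular speed of lid below 0.15 rad/s and contact force between the fingers and lid above 2 N); the arm keeps its last pose, push and grip.
It fails at once if the lid is twisted on into the lock click (value of joint spring_ring above 1.16 rad).
It fails at once if a bystander is shifted more than 30 mm (distance of any of cap, bin, carton, jar, wrench, dome_nut, spray_can from where it was at the start of the episode above 0.03 m).
It also fails if it takes over 64 s, if anything falls off the work surface, if the arm or the gripper's body presses on something with over 40 N, if the wrist force passes 120 N, or if a joint passes its speed limit or range.

## Working session

There is one attempt and no reset: what is moved stays moved. The work goes in short steps, Python scripts to look and compute and a tool call to move; the robot and the scene stay as the last step left them, time stands still between calls to the robot, and variables do not carry over. Pictures are saved under pics/ and viewed, on a budget of 10 in all, crops included, one or two more only if the job needs it, and the job is handed in when it is done.

Besides the shell and the picture viewer there is one more tool, called by a JSON object that holds its "name" and its "arguments". drive_tool: Moves the arm, as the interface text tells. Its arguments: {"type":"object","properties":{"moves":{"type":"array"}},"required":["moves"]}

```bash
mkdir -p pics; ls
cat > h.py <<'E'
import numpy as np, cv2
from scipy.spatial.transform import Rotation as R
from bench import read_state,get_image,camera_params,job_done
def ray(cam,u,v,P=None):
    P=P or camera_params(cam); K=np.array(P["mtx"]);E=np.array(P["extrinsics"])
    x=(u-K[0,2])/K[0,0];y=(v-K[1,2])/K[1,1]
    if cam=="wrist":
        r=np.hypot(x,y); s=np.sin(r)/max(r,1e-9); d=np.array([x*s,-y*s,-np.cos(r)])
    else: d=np.array([x,-y,-1.])
    return E[:3,3],E[:3,:3]@d
def onz(cam,u,v,z,P=None):
    o,d=ray(cam,u,v,P); return (o+d*(z-o[2])/d[2]).round(1)
def proj(cam,p,P=None):
    P=P or camera_params(cam); K=np.array(P["mtx"]);E=np.array(P["extrinsics"])
    c=E[:3,:3].T@(np.array(p,float)-E[:3,3]); c=np.array([c[0],-c[1],-c[2]])
    if cam=="wrist":
        t=np.arctan2(np.hypot(c[0],c[1]),c[2]); q=c[:2]/max(np.hypot(c[0],c[1]),1e-9)*t
    else: q=c[:2]/c[2]
    return (q*[K[0,0],K[1,1]]+K[:2,2]).round(1)
E
python3 - <<'E'
from h import *
print(read_state())
for n in ("scene","top"):
    im=get_image(n); cv2.imwrite(f"pics/{n}0.png",im)
    P=camera_params(n); print(n,np.array(P["mtx"]).round(1).tolist(),np.array(P["extrinsics"]).round(3).tolist(),[k for k in P])
    globals()[n]=im
cv2.imwrite("pics/a.png",np.vstack([cv2.resize(top,(800,600))]))
w=get_image("wrist");cv2.imwrite("pics/w0.png",w)
E
```

```text
pics
{'clock': 0.0, 'joints': array([-1.04239609e+00,  3.85557960e-01,  6.60006428e-03, -5.29242637e-04,
       -1.19400158e+00, -2.58583583e-01]), 'joint_vel': array([-0.00176835, -0.00030344, -0.00123269,  0.00029207,  0.000167  ,
       -0.00034984]), 'joint_efforts': array([ 1.24700305e-04, -3.92290699e+01,  1.88404548e+01,  4.18590367e+00,
       -4.62741911e-03, -3.36069195e-05]), 'position': array([ 166.45469657, -601.82224951,  238.20615481]), 'ee_rot': array([-1.34402642e-01,  9.90926183e-01,  1.09321604e-03, -1.87536241e-04]), 'contact_force': array([ 0.13722046,  0.71187009, -0.08620227]), 'wrist_torque': array([ 0.0574368 ,  0.00466918, -0.02480868]), 'gripper_width': 85.36430469576908}
scene [[376.3, 0.0, 254.2], [0.0, 376.3, 188.2], [0.0, 0.0, 1.0]] [[0.784, -0.473, 0.402, 975.685], [0.621, 0.588, -0.519, -623.662], [0.009, 0.657, 0.754, 862.674], [0.0, 0.0, 0.0, 1.0]] ['mtx', 'extrinsics']
top [[428.5, 0.0, 262.4], [0.0, 428.5, 194.3], [0.0, 0.0, 1.0]] [[0.011, 0.993, -0.116, 407.664], [-1.0, 0.012, 0.008, -116.769], [0.009, 0.116, 0.993, 1481.391], [0.0, 0.0, 0.0, 1.0]] ['mtx', 'extrinsics']
```

View pics/a.png

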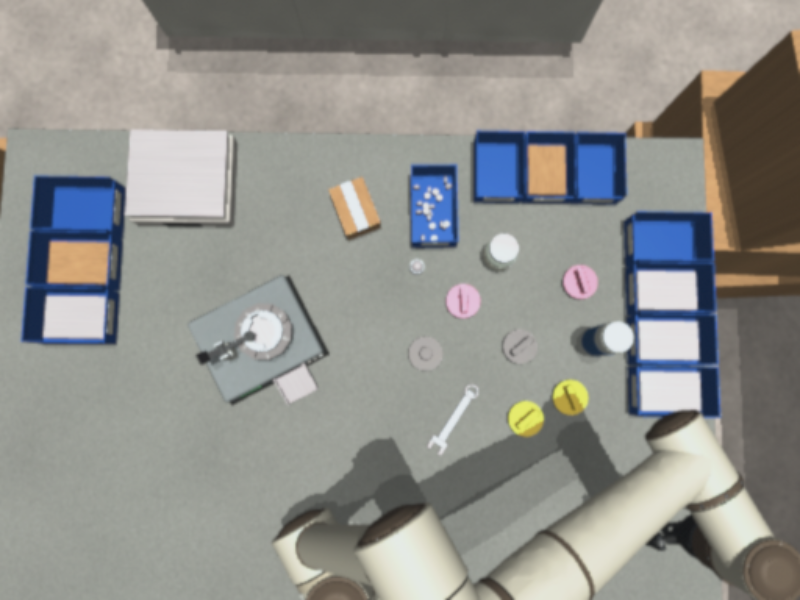

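View pics/scene0.png

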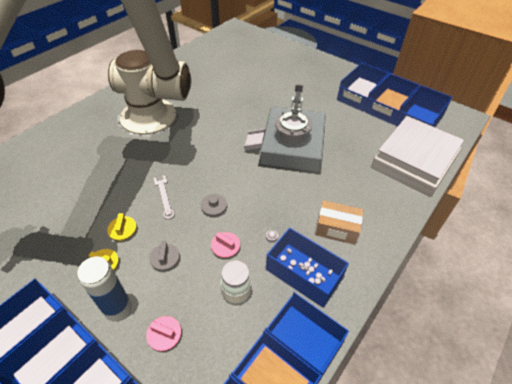

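The grey candidates in the 800 px top view are (425,353), which has a round knob and so is the cap, and (519,347), which has a bar grip and so is the lid. The pink and yellow ones are excluded. The machine is at about (263,332), with the lever tail at (205,356). Next I'll confirm this in one enlarged crop and take measurements.

Run:
```python
from h import *
t=cv2.imread("pics/top0.png"); s=cv2.imread("pics/scene0.png")
a=cv2.resize(t[200:245,255:355],(800,360),interpolation=cv2.INTER_CUBIC)
b=cv2.resize(t[170:263,115:215],(258,240),interpolation=cv2.INTER_CUBIC)
c=cv2.resize(s[80:173,235:335],(258,240),interpolation=cv2.INTER_CUBIC)
d=cv2.resize(s[180:280,140:240],(258,240),interpolation=cv2.INTER_CUBIC)
cv2.imwrite("pics/c1.png",np.vstack([a,np.hstack([b,c,d,np.zeros((240,26,3),np.uint8)])]))
g=cv2.cvtColor(t,cv2.COLOR_BGR2HSV)
def line(n,u,v,z):print(n,onz("top",u,v,z))
line("lid",519/1.5625,347/1.5625,19);line("cap",425/1.5625,353/1.5625,40)
line("hop",263/1.5625,332/1.5625,130);line("tail",205/1.5625,356/1.5625,168)
# housing contour
for nm,(x0,y0,x1,y1) in dict(lid=(312,202,352,242),).items():
    print(t[222,312:352].tolist()[::3])
```

```text
lid [ 485.7 -367.3   19. ]
cap [ 469.4 -161.3   40. ]
hop [504.  168.8 130. ]
tail [453. 272. 168.]
[[156, 164, 161], [154, 162, 159], [154, 162, 159], [122, 126, 125], [169, 172, 175], [152, 154, 157], [137, 138, 141], [165, 168, 172], [161, 163, 166], [166, 170, 173], [167, 170, 173], [158, 166, 163], [157, 165, 161], [156, 163, 160]]
```

View pics/c1.png

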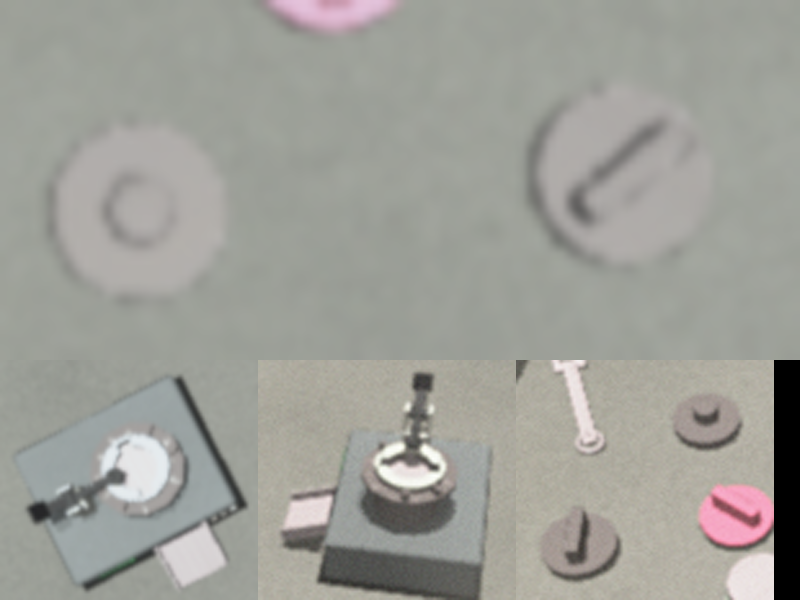

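The crop confirms that the right grey disc, with the bar, is the lid, and the left one, with the round knob, is the cap. The machine's yaw comes out at about 26.5°. I'm heading to the spot above the lever tail with the fingers closed.

{"name": "drive_tool", "arguments": {"moves": [[[0,0,0,0,0,-0.1,255],[0,0,0,0,0,-0.09,255],[-0.0337,0.0221,0,0,0,0,255],[-0.0337,0.0221,0,0,0,0,255],[-0.0337,0.0221,0,0,0,0,255],[-0.0337,0.0221,0,0,0,0,255],[-0.0337,0.0221,0,0,0,0,255],[-0.0337,0.0221,0,0,0,0,255]]]}}

```text
clock: 0.82
position: [289.3, -392.0, 239.1]
ee_rot: [-0.228, 0.974, 0.0, -0.0]
contact_force: [0.9, -0.8, -0.3]
gripper_width: 0.1
```

{"name": "drive_tool", "arguments": {"moves": [[[-0.0337,0.0221,0,0,0,0,255],[-0.0337,0.0221,0,0,0,0,255],[-0.0337,0.0221,0,0,0,0,255],[-0.0337,0.0221,0,0,0,0,255],[-0.0337,0.0221,0,0,0,0,255],[-0.0337,0.0221,0,0,0,0,255],[-0.0337,0.0221,0,0,0,0,255],[-0.0189,0.0339,0,0,0,0,255]]]}}

```text
clock: 1.48
position: [436.2, -109.8, 239.3]
ee_rot: [-0.228, 0.974, -0.0, 0.001]
contact_force: [1.8, 0.5, 0.3]
gripper_width: -0.0
```

{"name": "drive_tool", "arguments": {"moves": [[[-0.0189,0.0339,0,0,0,0,255],[-0.0189,0.0339,0,0,0,0,255],[-0.0189,0.0339,0,0,0,0,255],[-0.0189,0.0339,0,0,0,0,255],[-0.0189,0.0339,0,0,0,0,255],[-0.0189,0.0339,0,0,0,0,255],[-0.0189,0.0339,0,0,0,0,255],[0,0,0,0,0,0,255]]]}}

```text
clock: 2.15
position: [447.6, 164.9, 239.2]
ee_rot: [-0.231, 0.973, 0.0, 0.001]
contact_force: [0.3, -0.2, 0.2]
gripper_width: -0.1
```

Run:
```python
from h import *
s=read_state();print(s["clock"],s["position"],s["ee_rot"],s["joints"])
P=camera_params("wrist");print(np.array(P["mtx"]).tolist(),np.array(P["extrinsics"]).round(3).tolist())
import json;json.dump({k:np.array(P[k]).tolist() for k in P},open("w1.json","w"))
w=get_image("wrist");cv2.imwrite("pics/w1.png",w)
for n,p in dict(tail=(453,272,168),mouth=(504,169,130)).items():print(n,proj("wrist",p,P))
```

```text
2.15 [447.55390212 164.9005975  239.19530124] [-2.30744852e-01  9.73013845e-01  4.06630156e-04  8.40105675e-04] [ 6.94669501e-01  1.29961074e-01 -3.42213243e-01  2.31661109e-05
 -1.09675544e+00 -1.79978993e+00]
[[297.3186396354542, 0.0, 259.43486298231085], [0.0, 297.3186396354542, 190.82532910099823], [0.0, 0.0, 1.0]] [[-0.449, -0.858, -0.249, 384.68], [0.893, -0.431, -0.125, 133.976], [0.0, -0.279, 0.96, 373.203], [0.0, 0.0, 0.0, 1.0]]
tail [370.3 263.9]
mouth [234.9 245.3]
```

View pics/w1.png

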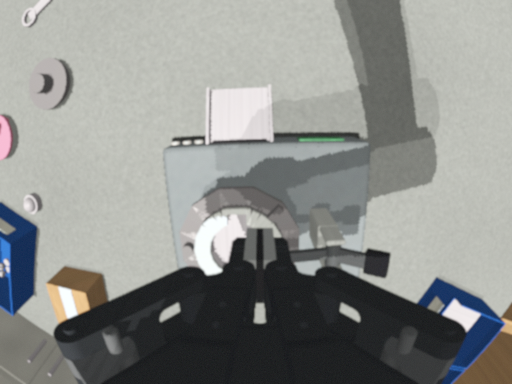

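The wrist view shows the tail at (376,262), against a prediction of (370,264). The skirt centre is at x≈240, against 235. So the machine sits about 5 mm further along its +y than I estimated, with the mouth near (502,173). I'm moving over the tail and pressing down.

{"name": "drive_tool", "arguments": {"moves": [[[-0.013,0.026,0,0,0,0,255],[-0.013,0.026,0,0,0,0,255],[-0.013,0.026,0,0,0,0,255],[-0.013,0.026,0,0,0,0,255],[0,0,0.01,0,0,0,255],[0,0,0.015,0,0,0,255],[0,0,0.015,0,0,0,255],[0,0,0.01,0,0,0,255]]]}}

```text
clock: 2.87
position: [446.6, 274.3, 187.5]
ee_rot: [-0.227, 0.974, -0.001, -0.001]
contact_force: [-0.1, -0.7, 0.6]
gripper_width: 0.1
```

{"name": "drive_tool", "arguments": {"moves": [[[0,0,0.008,0,0,0,255],[0,0,0.008,0,0,0,255],[0,0,0.008,0,0,0,255],[0,0,0.008,0,0,0,255],[0,0,0.008,0,0,0,255],[0,0,0.008,0,0,0,255],[0,0,0.005,0,0,0,255],[0,0,0.004,0,0,0,255]]]}}

```text
clock: 3.53
position: [448.1, 275.8, 136.0]
ee_rot: [-0.229, 0.973, -0.002, 0.001]
contact_force: [-15.3, -3.5, 44.5]
gripper_width: -0.3
```

{"name": "drive_tool", "arguments": {"moves": [[[0,0,0.001,0,0,0,255],[0,0,0.001,0,0,0,255],[0,0,0,0,0,0,255]]]}}

```text
clock: 3.78
position: [448.1, 275.9, 136.1]
ee_rot: [-0.23, 0.973, -0.001, 0.002]
contact_force: [-11.8, -3.2, 33.6]
gripper_width: 0.3
```

Run:
```python
from h import *
s=get_image("scene");t=get_image("top")
c=cv2.resize(s[60:173,220:340],(480,452),interpolation=cv2.INTER_CUBIC)
d=cv2.resize(t[165:278,100:175],(300,452),interpolation=cv2.INTER_CUBIC)
cv2.imwrite("pics/c2.png",np.hstack([c,d]))
```

```text
(no output)
```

View pics/c2.png

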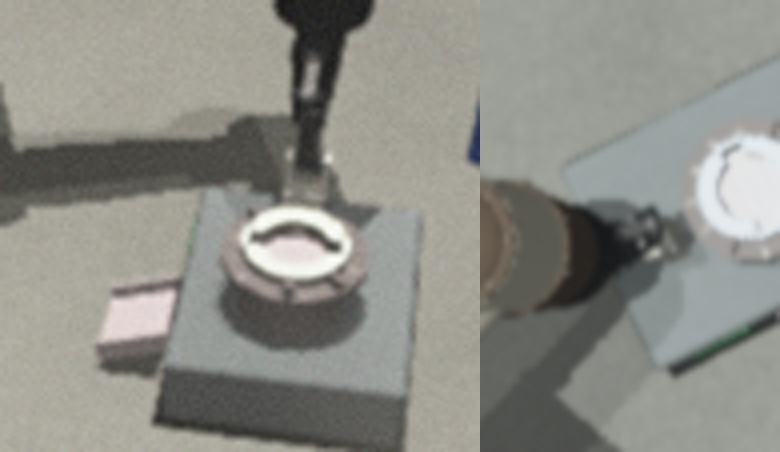

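The lever is at its stop: 34 N of reaction, and the mouth is clear in the scene view. I'm backing off and moving to look at the mouth from above.

{"name": "drive_tool", "arguments": {"moves": [[[0,0,-0.025,0,0,0,255],[0,0,-0.03,0,0,0,255],[0,0,-0.03,0,0,0,255],[0,0,-0.03,0,0,0,255],[-0.021,-0.029,0,0,0,0,255],[-0.021,-0.029,0,0,0,0,255],[-0.021,-0.029,0,0,0,0,255],[-0.021,-0.029,0,0,0,0,255]]]}}

```text
clock: 4.55
position: [574.7, 208.4, 244.5]
ee_rot: [-0.228, 0.974, 0.0, -0.001]
contact_force: [0.4, 1.0, -0.6]
gripper_width: 0.1
```

{"name": "drive_tool", "arguments": {"moves": [[[0,0,0,0,0,0,255],[0,0,0,0,0,0,255]]]}}

```text
clock: 4.72
position: [574.6, 207.8, 243.0]
ee_rot: [-0.226, 0.974, -0.0, -0.002]
contact_force: [-0.5, 0.7, 0.4]
gripper_width: 0.3
```

Run:
```python
from h import *
import json
s=read_state();print(s["clock"],s["position"],s["ee_rot"],s["joints"])
P=camera_params("wrist");json.dump({k:np.array(P[k]).tolist() for k in P},open("w2.json","w"))
w=get_image("wrist");cv2.imwrite("pics/w2.png",w)
m=proj("wrist",(502,173,130),P);print("mouth",m,"pivot",proj("wrist",(464,249,142),P))
# rectified view: plane z=130, 0.25mm/px, axes: up=+x, left=+y
K=np.array(P["mtx"]);c=(502,173)
n=600;ax=(n/2-np.arange(n))*0.25
X,Y=np.meshgrid(c[0]+ax,c[1]+ax,indexing="ij")
def pr(x,y,z):
    E=np.array(P["extrinsics"]);p=np.stack([x,y,np.full_like(x,z)],-1)-E[:3,3];q=p@E[:3,:3]
    q=q*[1,-1,-1];h=np.hypot(q[...,0],q[...,1]);t=np.arctan2(h,q[...,2])/np.maximum(h,1e-9)
    return (q[...,0]*t*K[0,0]+K[0,2]).astype(np.float32),(q[...,1]*t*K[1,1]+K[1,2]).astype(np.float32)
r=cv2.remap(w,*pr(X,Y,130.),cv2.INTER_CUBIC);cv2.imwrite("pics/r2.png",r)
```

```text
4.7167 [574.64943867 207.8393074  243.0491429 ] [-2.26296939e-01  9.74056706e-01 -3.64973075e-04 -1.75951210e-03] [ 6.11308890e-01  3.60353461e-01 -1.94279872e-02 -6.86130420e-04
 -1.19455179e+00 -1.72530261e+00]
mouth [259.6  95. ] pivot [364.2  97.5]
```

View pics/r2.png

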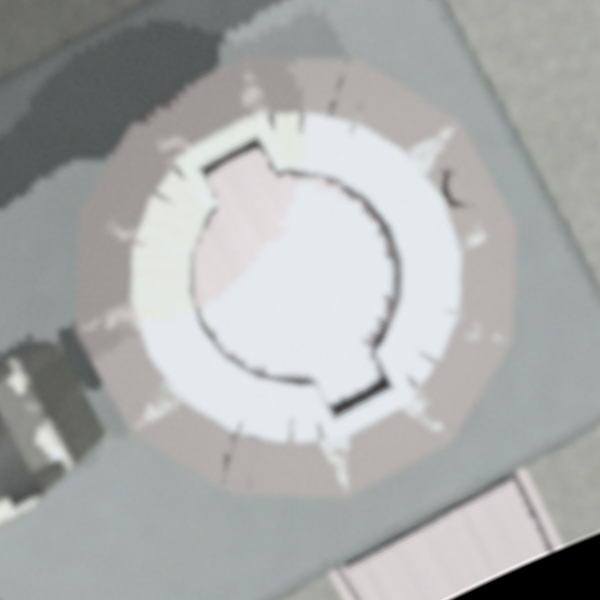

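The rectified wrist view (0.25 mm/px) shows the mouth open, with its centre at (297,277.5). The slot ends are at (232,158) and (363,400), and the lever is swung away. That puts the mouth at about (507.6,173.8) with yaw ≈28.4°. Next I'm going to the lid.

{"name": "drive_tool", "arguments": {"moves": [[[0.0196,-0.0346,0,0,0,0,0],[0.0196,-0.0346,0,0,0,0,0],[0.0196,-0.0346,0,0,0,0,0],[0.0196,-0.0346,0,0,0,0,0],[0.0196,-0.0346,0,0,0,0,0],[0.0196,-0.0346,0,0,0,0,0],[0.0196,-0.0346,0,0,0,0,0],[0.0196,-0.0346,0,0,0,0,0]]]}}

```text
clock: 5.43
position: [555.1, -108.9, 245.4]
ee_rot: [-0.229, 0.973, 0.0, -0.0]
contact_force: [1.2, 0.7, -0.5]
gripper_width: 85.3
```

{"name": "drive_tool", "arguments": {"moves": [[[0.0196,-0.0346,0,0,0,0,0],[0.0196,-0.0346,0,0,0,0,0],[0.0196,-0.0346,0,0,0,0,0],[0.0196,-0.0346,0,0,0,0,0],[0.0196,-0.0346,0,0,0,0,0],[0.0196,-0.0346,0,0,0,0,0],[0.0196,-0.0346,0,0,0,0,0],[0.0196,-0.0346,0,0,0,0,0]]]}}

```text
clock: 6.1
position: [538.4, -426.2, 245.3]
ee_rot: [-0.229, 0.973, 0.0, -0.0]
contact_force: [1.3, -0.1, -0.6]
gripper_width: 85.2
```

{"name": "drive_tool", "arguments": {"moves": [[[0,0,0,0,0,0.119,0],[0,0,0,0,0,0.119,0],[0,0,0,0,0,0.119,0],[0,0,0,0,0,0.119,0],[0,0,0,0,0,0.119,0],[0,0,0,0,0,0.119,0],[0,0,0,0,0,0.119,0],[0,0,0,0,0,0.119,0]]]}}

```text
clock: 6.77
position: [538.8, -424.2, 245.1]
ee_rot: [0.246, 0.969, 0.0, -0.0]
contact_force: [-0.0, -0.2, -0.5]
gripper_width: 85.5
```

{"name": "drive_tool", "arguments": {"moves": [[[0,0,0,0,0,0.119,0],[0,0,0,0,0,0.119,0],[0,0,0,0,0,0.119,0],[0,0,0,0,0,0,0],[0,0,0,0,0,0,0]]]}}

```text
clock: 7.18
position: [538.8, -424.7, 245.2]
ee_rot: [0.41, 0.912, 0.0, -0.0]
contact_force: [0.1, 0.8, 0.6]
gripper_width: 85.2
```

```bash
cat >> h.py <<'E'
def rect(w,P,c,z,n=600,s=0.25):
    K=np.array(P["mtx"]);E=np.array(P["extrinsics"]);ax=(n/2-np.arange(n))*s
    X,Y=np.meshgrid(c[0]+ax,c[1]+ax,indexing="ij")
    q=(np.stack([X,Y,np.full_like(X,z)],-1)-E[:3,3])@E[:3,:3]*[1,-1,-1]
    h=np.hypot(q[...,0],q[...,1]);t=np.arctan2(h,q[...,2])/np.maximum(h,1e-9)
    return cv2.remap(w,(q[...,0]*t*K[0,0]+K[0,2]).astype(np.float32),(q[...,1]*t*K[1,1]+K[1,2]).astype(np.float32),cv2.INTER_CUBIC)
E
python3 - <<'E'
from h import *
import json
s=read_state();print(s["clock"],s["position"],s["ee_rot"],s["joints"])
P=camera_params("wrist");json.dump({k:np.array(P[k]).tolist() for k in P},open("w3.json","w"))
w=get_image("wrist");cv2.imwrite("pics/w3.png",w);print(proj("wrist",(486,-367,19),P))
a=rect(w,P,(486,-367),47.,400);b=rect(w,P,(486,-367),19.,400)
cv2.imwrite("pics/r3.png",np.hstack([a,b]))
E
```

```text
7.1833 [ 538.83818011 -424.74604991  245.24245104] [ 4.09931789e-01  9.12116133e-01  1.57588284e-04 -2.52791126e-04] [-4.32613736e-01  4.87288609e-01  1.87024331e-01 -3.24453594e-04
 -1.27104085e+00 -1.98284530e+00]
[257.8 101.4]
```

View pics/r3.png

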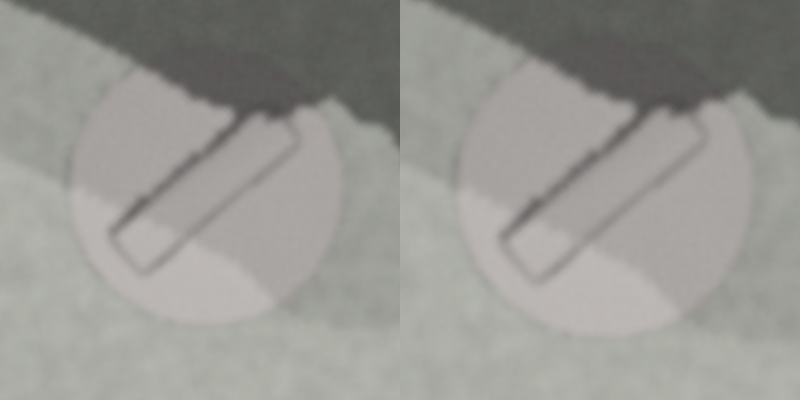

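The bar corners in the left panel are (109,235), (147,274) and (299,145). The bar centre (204,190) and the flange centre (205,190) agree, so the lid is at (488.5,-368.2) with its bar at −49.7°. I'm going down to grasp it.

{"name": "drive_tool", "arguments": {"moves": [[[0,0,0,0,0,0.023,0],[0.0252,-0.0006,0,0,0,0,0],[0.0252,-0.0006,0,0,0,0,0],[0.0252,-0.0006,0,0,0,0,0],[0,0,0.03,0,0,0,0],[0,0,0.03,0,0,0,0],[0,0,0.03,0,0,0,0],[0,0,0.03,0,0,0,0]]]}}

```text
clock: 7.9
position: [488.7, -369.0, 124.8]
ee_rot: [0.422, 0.907, 0.0, 0.001]
contact_force: [-0.2, -0.3, 0.5]
gripper_width: 85.4
```

{"name": "drive_tool", "arguments": {"moves": [[[0,0,0.02,0,0,0,0],[0,0,0.02,0,0,0,0],[0,0,0.02,0,0,0,0],[0,0,0.012,0,0,0,0],[0,0,0,0,0,0,0],[0,0,0,0,0,0,0]]]}}

```text
clock: 8.4
position: [488.5, -369.2, 53.0]
ee_rot: [0.422, 0.907, -0.0, -0.001]
contact_force: [0.1, 0.4, 1.3]
gripper_width: 85.6
```

{"name": "drive_tool", "arguments": {"moves": [[[0.001,0,0.01,0,0,0,0],[0,0,0.012,0,0,0,0],[0,0,0,0,0,0,0],[0,0,0,0,0,0,255],[0,0,0,0,0,0,255],[0,0,0,0,0,0,255],[0,0,0,0,0,0,255],[0,0,0,0,0,0,255]]]}}

```text
clock: 9.07
position: [488.3, -368.7, 31.7]
ee_rot: [0.422, 0.906, 0.0, 0.0]
contact_force: [-0.0, -0.6, -0.2]
gripper_width: 26.0
```

{"name": "drive_tool", "arguments": {"moves": [[[0,0,0,0,0,0,255],[0,0,0,0,0,0,255],[0,0,0,0,0,0,255]]]}}

```text
clock: 9.32
position: [488.4, -368.7, 31.8]
ee_rot: [0.422, 0.906, -0.0, 0.001]
contact_force: [-0.4, 0.2, 1.7]
gripper_width: 12.6
```

{"name": "drive_tool", "arguments": {"moves": [[[0,0,-0.02,0,0,0,255],[0,0,-0.035,0,0,0,255],[0,0,-0.04,0,0,0,255],[0,0,-0.04,0,0,0,255],[0,0,-0.04,0,0,0,255],[0,0,-0.03,0,0,0,255],[0.0288,0.026,0,0,0,0,255],[0.0288,0.026,0,0,0,0,255]]]}}

```text
clock: 9.98
position: [491.2, -291.5, 238.0]
ee_rot: [0.424, 0.906, 0.001, 0.002]
contact_force: [0.6, 1.1, -2.5]
gripper_width: 12.9
```

{"name": "drive_tool", "arguments": {"moves": [[[0.0288,0.026,0,0,0,0,255],[0.0288,0.026,0,0,0,0,255],[0.0288,0.026,0,0,0,0,255],[0.0288,0.026,0,0,0,0,255],[0.0288,0.026,0,0,0,0,255],[0.0288,0.026,0,0,0,0,255],[0.0288,0.026,0,0,0,0,255],[0.0288,0.026,0,0,0,0,255]]]}}

```text
clock: 10.65
position: [501.0, 21.0, 235.9]
ee_rot: [0.422, 0.906, -0.0, -0.0]
contact_force: [0.6, -0.2, -1.7]
gripper_width: 12.5
```

{"name": "drive_tool", "arguments": {"moves": [[[0.0288,0.026,0,0,0,0,255],[0.0288,0.026,0,0,0,0,255],[0.0288,0.026,0,0,0,0,255],[0.0288,0.026,0,0,0,0,255],[0,0,0,0,0,-0.114,255],[0,0,0,0,0,-0.114,255],[0,0,0,0,0,-0.114,255],[0,0,0,0,0,-0.114,255]]]}}

```text
clock: 11.32
position: [506.8, 174.6, 235.5]
ee_rot: [0.204, 0.979, -0.001, -0.001]
contact_force: [0.8, 0.2, -0.7]
gripper_width: 12.5
```

{"name": "drive_tool", "arguments": {"moves": [[[0,0,0,0,0,-0.114,255],[0,0,0,0,0,-0.114,255],[0,0,0,0,0,-0.114,255],[0,0,0,0,0,-0.114,255],[0,0,0,0,0,-0.114,255],[0,0,0,0,0,-0.114,255],[0,0,0,0,0,-0.114,255],[0,0,0,0,0,-0.114,255]]]}}

```text
clock: 11.98
position: [506.9, 174.1, 235.6]
ee_rot: [-0.248, 0.969, -0.0, -0.001]
contact_force: [-0.1, 1.3, -1.7]
gripper_width: 13.1
```

{"name": "drive_tool", "arguments": {"moves": [[[0,0,0,0,0,0,255],[0,0,0,0,0,0,255]]]}}

```text
clock: 12.15
position: [507.1, 174.1, 235.8]
ee_rot: [-0.244, 0.97, -0.0, -0.001]
contact_force: [-0.2, -0.4, -1.7]
gripper_width: 13.2
```

Run:
```python
from h import *
import json
s=read_state();print(s["clock"],s["position"],s["ee_rot"],s["joints"],s["gripper_width"])
q=R.from_quat(s["ee_rot"]).as_matrix();print("y ang",np.degrees(np.arctan2(q[1,1],q[0,1])),"tilt",q[:,2])
P=camera_params("wrist");json.dump({k:np.array(P[k]).tolist() for k in P},open("w4.json","w"))
w=get_image("wrist");cv2.imwrite("pics/w4.png",w)
cv2.imwrite("pics/v4.png",w)
sc=get_image("scene")
cv2.imwrite("pics/v4.png",np.hstack([cv2.resize(w[150:384,130:390],(444,400)),cv2.resize(sc[40:180,230:355],(357,400),interpolation=cv2.INTER_CUBIC)])[:,:800])
```

```text
12.15 [507.06227033 174.11019784 235.81623008] [-2.43865695e-01  9.69808848e-01 -3.54488645e-05 -5.65043684e-04] [ 6.33218959e-01  2.37010999e-01 -2.14742231e-01 -4.00725314e-04
 -1.12011645e+00 -1.71114066e+00] 13.172956597103392
y ang 118.22961747021441 tilt [-1.07867921e-03 -3.44346786e-04 -9.99999359e-01]
```

View pics/v4.png

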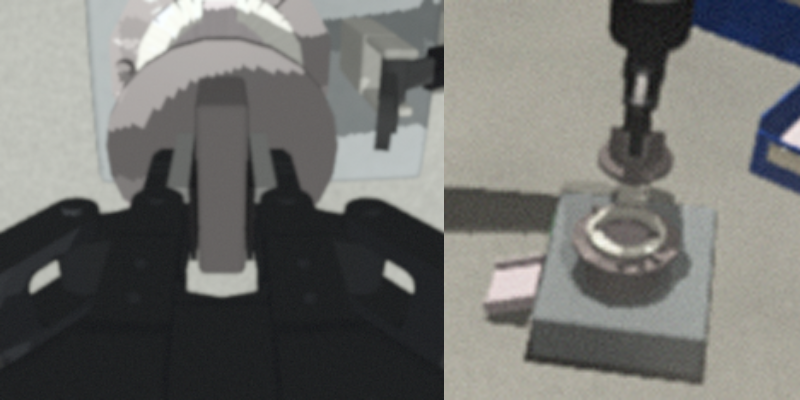

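The wrist view shows the bar square in the fingers and the lid above the mouth, with the lever up on the right clear of it. I'm descending.

{"name": "drive_tool", "arguments": {"moves": [[[0,0,0.02,0,0,0,255],[0,0,0.025,0,0,0,255],[0,0,0.015,0,0,0,255],[0,0,0.007,0,0,0,255],[0,0,0,0,0,0,255],[0,0,0.003,0,0,0,255],[0,0,0.003,0,0,0,255],[0,0,0,0,0,0,255]]]}}

```text
clock: 12.92
position: [507.7, 174.5, 163.7]
ee_rot: [-0.245, 0.969, 0.0, 0.001]
contact_force: [0.4, -0.3, -1.7]
gripper_width: 12.8
```

{"name": "drive_tool", "arguments": {"moves": [[[0,0,0.002,0,0,0,255],[0,0,0.002,0,0,0,255],[0,0,0.002,0,0,0,255],[0,0,0.001,0,0,0,255],[0,0,0,0,0,0,255]]]}}

```text
clock: 13.33
position: [507.3, 174.2, 156.0]
ee_rot: [-0.245, 0.969, -0.0, -0.0]
contact_force: [0.5, 0.4, -1.5]
gripper_width: 13.0
```

In by 6 mm with no contact force. Going on down.

{"name": "drive_tool", "arguments": {"moves": [[[0,0,0.002,0,0,0,255],[0,0,0.002,0,0,0,255],[0,0,0.002,0,0,0,255],[0,0,0.001,0,0,0,255],[0,0,0,0,0,0,255],[0,0,0,0,0,0,255]]]}}

```text
clock: 13.83
position: [507.5, 174.3, 149.2]
ee_rot: [-0.245, 0.969, -0.0, -0.0]
contact_force: [0.0, 0.9, 0.0]
gripper_width: 12.9
```

{"name": "drive_tool", "arguments": {"moves": [[[0,0,0.001,0,0,0,255],[0,0,0.001,0,0,0,255],[0,0,0,0,0,0,255]]]}}

```text
clock: 14.08
position: [507.7, 174.4, 148.8]
ee_rot: [-0.246, 0.969, -0.0, 0.0]
contact_force: [-2.7, 0.6, 6.3]
gripper_width: 12.6
```

The lid is seated, with 6 N of reaction at TCP z 148.8. I'm twisting clockwise.

{"name": "drive_tool", "arguments": {"moves": [[[0,0,0,0,0,0.05,255],[0,0,0,0,0,0.07,255],[0,0,0,0,0,0.07,255],[0,0,0,0,0,0.07,255],[0,0,0,0,0,0.07,255],[0,0,0,0,0,0.07,255],[0,0,0,0,0,0,255]]]}}

```text
clock: 14.67
position: [508.2, 173.6, 148.7]
ee_rot: [-0.047, 0.999, -0.001, 0.001]
contact_force: [0.1, -3.8, 4.8]
gripper_width: 12.5
```

```bash
python3 -c "
from h import *
s=read_state();q=R.from_quat(s['ee_rot']).as_matrix();print(np.degrees(np.arctan2(q[1,1],q[0,1])),s['position'],s['wrist_torque'],s['contact_force'])"
```

```text
95.44316923047711 [508.18268878 173.62192044 148.74215888] [-1.01428187  0.06014722  0.0099798 ] [ 0.06711923 -3.76651824  4.75272566]
```

{"name": "drive_tool", "arguments": {"moves": [[[0,0,0,0,0,0.07,255],[0,0,0,0,0,0.07,255],[0,0,0,0,0,0.07,255],[0,0,0,0,0,0.07,255],[0,0,0,0,0,0.06,255],[0,0,0,0,0,0.045,255],[0,0,0,0,0,0,255],[0,0,0,0,0,0,255]]]}}

```text
clock: 15.33
position: [508.0, 173.4, 148.8]
ee_rot: [0.143, 0.99, -0.001, 0.001]
contact_force: [-0.8, -4.6, 5.8]
gripper_width: 12.7
```

Run:
```python
from h import *
s=read_state();q=R.from_quat(s['ee_rot']).as_matrix();print(np.degrees(np.arctan2(q[1,1],q[0,1])),s['position'],s['wrist_torque'],s['contact_force'],s['gripper_width'])
P=camera_params("wrist");w=get_image("wrist");sc=get_image("scene")
cv2.imwrite("pics/v5.png",np.hstack([cv2.resize(w[100:384,100:420],(450,400)),cv2.resize(sc[40:180,230:350],(343,400),interpolation=cv2.INTER_CUBIC)]))
m=np.array([507.6,173.8])
for a in (28.4-45,):
    d=np.array([np.cos(np.radians(a)),np.sin(np.radians(a))])
    for k in (1,-1): print("rib px in v5",(proj("wrist",(*(m+k*50*d),122),P)-[100,100])*450/320)
```

```text
73.51729219757014 [508.03368355 173.39764426 148.75999649] [-1.20935204  0.16446316  0.03852372] [-0.84556347 -4.59395622  5.78618088] 12.748194128034044
rib px in v5 [222.890625 277.875   ]
rib px in v5 [223.3125   61.59375]
```

View pics/v5.png

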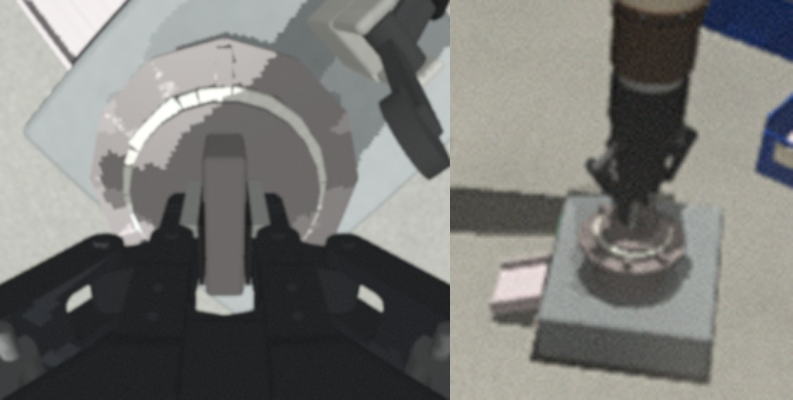

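```bash
python3 -c "
from h import *
print(read_state()['clock'],job_done())"
```

```text
the job is handed in; nothing more can be done
15.4333 None
```

I pushed the lever tail down until it met its stop, fitted the grey bar-handled lid into the mouth, and twisted it clockwise to the ribs. I handed in at 15.4 s with the lid still gripped. The hand-in gives no verdict, so I can't say whether it passed.

What the last checks showed:
- **Lever:** it met its stop with about 34 N of reaction. It still looked up and clear of the lid in the final wrist view.
- **Lid seating:** the tool height was 148.8 mm, which matches the lid sitting on the rim, with about 6 N of upward reaction. The tool was within about 1 mm of the measured mouth centre.
- **Twist:** the tool turned about 45° clockwise, from 118.4° to 73.5°. The bar lines up with the rib to about 0.05 rad in the wrist picture, against a tolerance of 0.2 rad.
- **Grip:** the fingers read 12.7 mm on the 14 mm bar, and the pictures show it held square.

Two things were not confirmed:
- **Spring ring:** I could not read its angle directly. The wrist moment about the vertical read only 0.04 Nm, below the 0.12 Nm expected at the ribs, though I judged that reading noisy. The twist and the unchanged height are my evidence that the lugs are engaged.
- **Bystanders:** I did not re-measure their positions at the end. Nothing was touched on the way as far as the forces showed.

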